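# Shut the rivet case and snap its clips home

### The arm

A 6-joint arm with a two-finger parallel gripper is mounted at the origin on the work surface. World frame = base frame: x ahead of the robot, y to its left, z up, the work surface at z = 0. Lengths are in mm, angles in rad, forces in N, time in s.
With the tool pointing down it reaches from about 325 to 925 mm from the base axis. Payload 3.1 kg.
Tool frame: the origin (TCP) lies at the very end of the fingers, on their centre line; the grasp point (between the pads) lies 19 mm behind it; z points along the fingers, y is the direction in which the jaws open and shut (so a half turn about z gives the same grasp; the last joint's range is limited). The gripper opens to 85 mm and grips with 20 to 120 N. Pads are 22 mm wide; open, the fingers measure 114 mm over their backs; the gripper's body (76 mm by 85 mm) begins 54 mm behind the grasp point. The pads swing forward as they close: fully open they stand 13 mm farther back than shut.
Start: joints at [1.044, 0.217, 1.613, -0, 1.311, -0.112], TCP at [251.863, 572.018, 194.4] pointing down, gripper open.
Joint ranges: [-2.75, 2.75], [-0.78, 2.1], [0.31, 2.55], [-1.13, 4.27], [0.13, 2.63], [-2.58, 2.58]. Speed limits (rad/s): [2.79, 2.79, 3.14, 3.14, 3.14, 3.14].

### API

Orientations are given as a 3x3 rotation matrix whose columns are the frame's x, y, z axes.
In Python, from workcell import ctrl gives the robot as it stands.
- The arm moves only by the tool jog_arm, never from a script. Its argument "rows" is a list that holds one entry, the list of rows, each a list of 5 numbers: the opening, from -1 (shut) to 1 (fully open), then the shift along the tool's x, y, z in cm, then the turn about the tool's z in rad. In form: [[[claw, tx, ty, tz, twist], ...]]. A call has exactly 5 rows; each row shifts and turns the commanded pose from where the row before left it, along the tool's axes as they then stand; what a row does not reach is not made up. A row lasts 1/8 s, in which the tool goes at most 62.5 mm and 10.7 degrees, less where a joint would pass 70% of its speed; a pose out of reach is approached as far as the arm can. A call is refused whole if a number of a shift passes 6.25 or a number of a turn 0.188, either way. A call with a gripper value outside its range is refused whole. The fingers move at their own pace and stop on an object; "grip_force" is the grip in N (left out, the last holds). Time passes only in rows, so rows that do not move let the fingers close, or fill a call up. It gives the time, the measured TCP pose, the force and the opening at its end, in the units of the state.
- ctrl.sense(): the state, without advancing time (a new reading comes with each control period).
- ctrl.capture(name): name is "scene" or "side" or "wrist"; returns the picture (400x640x3 uint8, red, green, blue); there is no depth.
- ctrl.camera_model(name): a dict with "intrinsics" (3x3 intrinsics, pixels), "R" (3x3) and "t" (3): a world point X has camera coordinates R X + t. Camera axes: x right, y down, z forward; pixel columns grow to the right and rows downward; lengths in mm; the calibration is good to about 2 mm. A picture is of the moment at which its call begins: read the wrist's pose just before it. camera_model takes no time and is no camera call; for the wrist camera it gives the pose at the moment of the call.
- ctrl.finish_job(): hands the job in, once; it reports no verdict.
The state is a dict: "time_s": time; "joints": joint angles; "joint_velocities": joint speeds; "joint_torque": joint torques, N m; "eef_pos": TCP position; "tool_rot": TCP orientation; "ft_force": force on the tool from outside, world axes, zero at the start; "torque": the same for the moment, N m; "grip_width": finger opening in mm.
Only numpy, scipy, OpenCV 4.12 (cv2) and the standard library are available. Lean on these libraries where they do the work, as an engineer would, in place of code of your own. Each camera call takes 0.05 s, during which the arm holds its last target.

### The job

Close the parts case where it stands: push its open lid over and down until it lies shut on the box, without slamming it, and after that push both red clips down and in until they lie flat against the front of the box. Only push: do not lift or shove the case about, and leave the spool, glue bottle, tin and red bin standing where they are.

Things in the scene. Friction and masses are not known exactly. Their poses are not given: they have to be found in the camera images.
- case: Loose parts case, 1.0 to 1.7 kg: light grey tray 170 mm deep (its x), 224 mm wide (its y), 47 mm high, full of rivets. Origin: centre of its underside. Its front, where the clips close, faces its own -x, roughly to the robot's right (world -y, within 0.35 rad); the lid's hinge line runs along its y at x = +87 mm, z = 47 mm.
- lid (a joint): Lid angle about its rear hinge, rad: 0 = shut on the tray, 1.57 = upright; starts open, leaning back past upright (1.7 to 2.0; stop at 2.05). Blue frame with clear window, 178 mm from hinge to front edge, 228 mm wide; its outer face lies 11 mm outside the hinge line (58 mm above the table when shut). Stiff hinge: the lid stays where it is left; about 2 N at its edge moves it.
- lid_edge (a point): Middle of the lid's front edge on its outer face, half-way between the two clips (178 mm from the hinge line).
- clip_near (a joint): Angle of the red clip at case y = +78 mm (the one nearer the robot), rad: 0 = flat against the front wall (home), 1.57 = sticking straight out from the shut lid. Starts at 1.15 to 1.6; stop at 1.9. Hinged along the case's y on the lid's front edge: with the lid shut its hinge line lies at case x = -94 mm, z = 51 mm. Stiff: it stays where it is left; 1 to 2 N moves it.
- clip_near_lip (a point): Free end of the near clip, middle of its width. The clip is a flat plate 40 mm wide and 30 mm long from its hinge, its outer face 3.5 mm outside the hinge line, with a thumb lip that flares out by up to 3.5 mm over the last 8 mm.
- clip_far (a joint): The same for the other red clip, at case y = -78 mm (farther from the robot): same hinge line, size, values and stiffness.
- clip_far_lip (a point): Free end of that far clip, middle of its width.
- spool: Bystander: spool of tan thread, 42 mm across, 50 mm high, standing 110 to 140 mm in front of the case's front wall. Origin at the centre of its underside.
- glue: Bystander: white glue bottle with orange cap, 44 mm across, 115 mm high, standing in front of and to the far side of the case. Origin at the centre of its underside.
- tin: Bystander: flat round steel tin, 64 mm across, 34 mm high, standing in front of and to the near side of the case. Origin at the centre of its underside.
- bin: Bystander: red open bin, 150 x 100 x 70 mm high, standing in front of the case, behind the spool. Origin at the centre of its underside.

How it is judged (in metres and radians):
On the way, in this order (a step that is already met when the one before it is completed fails the run):
1. the lid lies shut, both clips still swung out (value of joint lid below 0.06 rad and value of joint each of clip_near, clip_far above 0.4 rad), for 0.2 s.
2. both clips are pushed flat against the front, the lid still shut (value of joint lid below 0.06 rad and value of joint each of clip_near, clip_far below 0.14 rad), for 0.2 s.
At the end, for the whole second after the job is handed in: The lid is shut (within 0.06 rad) and both clips lie against the front wall (within 0.14 rad, about 4 mm at the lip); the case stands flat and still within 40 mm of where it was, and spool, glue, tin and bin are within 20 mm of where they were (all of step 2 and linear speed of case below 0.02 m/s and distance of case from where it was at the start of the episode below 0.04 m and angle between case's own z axis and vertical below 0.05 rad and distance of each of spool, glue, tin, bin from where it was at the start of the episode below 0.02 m); the robot touches nothing.
It fails at once if the lid is slammed (falls or is driven faster than 4 rad/s) (velocity of joint lid below -4 rad/s).
It fails at once if the case is lifted or tipped (height (world z) of case above 0.012 m or angle between case's own z axis and vertical above 0.12 rad).
It fails at once if the case is shoved more than 40 mm (distance of case from where it was at the start of the episode above 0.04 m).
It fails at once if a bystander is moved or lifted by more than 20 mm (distance of any of spool, glue, tin, bin from where it was at the start of the episode above 0.02 m).
It also fails if it takes over 53 s, if anything falls off the work surface, if the arm or the gripper's body presses on something with over 40 N, if the wrist force passes 120 N, or if a joint passes its speed limit or range.

## Working session

There is one attempt and no reset: what is moved stays moved. The work goes in short steps, Python scripts to look and compute and a tool call to move; the robot and the scene stay as the last step left them, time stands still between calls to the robot, and variables do not carry over. Pictures are saved under pics/ and viewed, and the job is handed in when it is done.

Besides the shell and the picture viewer there is one more tool, called after "Call:" in YAML: its name, and indented under it one key for each argument. jog_arm: Moves the arm, as the interface text tells. Its arguments: {"type":"object","properties":{"rows":{"type":"array","items":{"type":"array","items":{"type":"array","items":{"type":"number"}}}},"grip_force":{"type":"number"}},"required":["rows"]}

```bash
ls; mkdir -p pics; python3 - <<'E'
from workcell import ctrl
import cv2,numpy as np
s=ctrl.sense();print(s)
for n in ["scene","side","wrist"]:
    m=ctrl.camera_model(n);print(n,np.round(m["intrinsics"],1).tolist(),np.round(m["R"],4).tolist(),np.round(m["t"],1).tolist(), "C",-m["R"].T@m["t"])
    cv2.imwrite(f"pics/{n}0.png",ctrl.capture(n)[:,:,::-1])
E
```

```text
pics
{'time_s': 0.0, 'joints': array([ 1.04380314e+00,  2.17779970e-01,  1.61491744e+00,  1.42747704e-05,
        1.31129155e+00, -1.12251364e-01]), 'joint_velocities': array([-0.00024394, -0.00183121,  0.0001828 , -0.00065847,  0.00022355,
       -0.00092608]), 'joint_torque': array([ 1.79723147e-04, -3.96829033e+01, -3.03859842e+01, -2.04325629e-04,
        9.54211224e-03,  8.74329942e-06]), 'eef_pos': array([251.3980723 , 571.2326503 , 193.06108023]), 'tool_rot': array([[-9.15218729e-01,  4.02955576e-01, -1.21711154e-03],
       [ 4.02957315e-01,  9.15216445e-01, -2.06423755e-03],
       [ 2.82124472e-04, -2.37967287e-03, -9.99997129e-01]]), 'ft_force': array([-0.65997945,  0.14215685,  0.14125889]), 'torque': array([-0.08247455, -0.079149  ,  0.00439496]), 'grip_width': 85.40493952962443}
scene [[373.0, 0.0, 322.4], [0.0, 373.0, 205.3], [0.0, 0.0, 1.0]] [[-0.8526, 0.5225, -0.0065], [0.3019, 0.4823, -0.8223], [-0.4266, -0.7031, -0.569]] [530.5, -48.5, 840.1] C [825.31200295 336.85021827 441.53817843]
side [[381.4, 0.0, 316.4], [0.0, 381.4, 204.0], [0.0, 0.0, 1.0]] [[0.9903, -0.1392, 0.003], [-0.0748, -0.5501, -0.8318], [0.1174, 0.8234, -0.5551]] [-580.0, 23.0, 861.3] C [ 474.89401584 -777.28500808  498.96587861]
wrist [[298.1, 0.0, 316.6], [0.0, 298.1, 194.9], [0.0, 0.0, 1.0]] [[0.4029, 0.9152, -0.0028], [0.8821, -0.3875, 0.2678], [0.244, -0.1104, -0.9635]] [-623.6, -34.6, 379.3] C [189.23368475 599.2448719  372.94385812]
```

View pics/scene0.png

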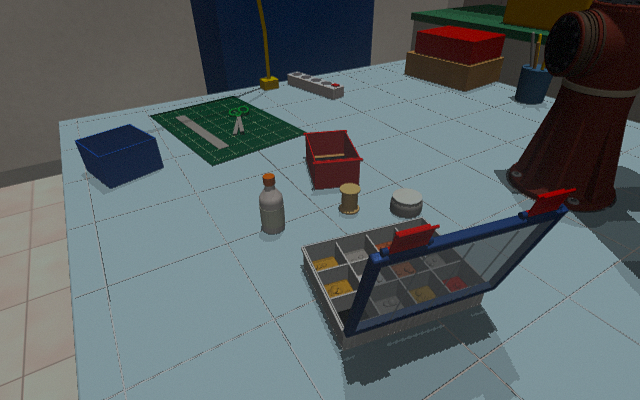

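View pics/side0.png

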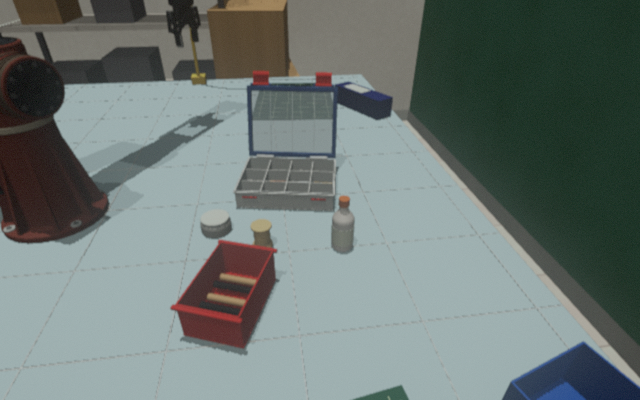

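View pics/wrist0.png

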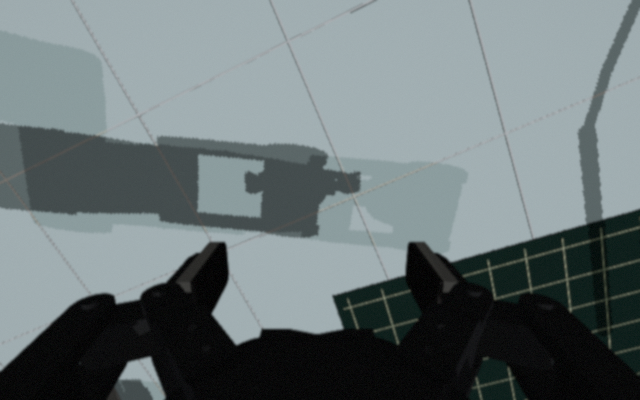

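The side view shows the open case upper centre: tray about px (237–337, 155–208), clips at (261,78) and (323,78). I'll zoom in for corners.

```bash
cat > h.py <<'E'
import numpy as np,cv2
from workcell import ctrl
def proj(n,X,m=None):
    m=m or ctrl.camera_model(n);c=m["R"]@np.asarray(X,float)+m["t"];p=m["intrinsics"]@c;return p[:2]/p[2]
def ray(n,uv,m=None):
    m=m or ctrl.camera_model(n);d=m["R"].T@np.linalg.solve(m["intrinsics"],[uv[0],uv[1],1.]);return -m["R"].T@m["t"],d/np.linalg.norm(d)
def onz(n,uv,z,m=None):
    C,d=ray(n,uv,m);return C+d*(z-C[2])/d[2]
def tri(uv1,uv2,n1="scene",n2="side"):
    C1,d1=ray(n1,uv1);C2,d2=ray(n2,uv2)
    A=np.array([d1,-d2]).T;s=np.linalg.lstsq(A,C2-C1,rcond=None)[0]
    a=C1+s[0]*d1;b=C2+s[1]*d2;return (a+b)/2,np.linalg.norm(a-b)
def crop(src,dst,x0,y0,x1,y1,k):
    im=cv2.imread(src)[y0:y1,x0:x1];im=cv2.resize(im,None,fx=k,fy=k,interpolation=cv2.INTER_CUBIC);
    im=np.clip(im*1.5,0,255).astype(np.uint8);cv2.imwrite(dst,im)
E
python3 - <<'E'
from h import *
crop("pics/side0.png","pics/side0c.png",190,60,390,260,3.9 and 4 if 0 else 3)
crop("pics/scene0.png","pics/scene0c.png",290,170,590,370,2.6 and 2)
E
```

```text
(no output)
```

View pics/side0c.png

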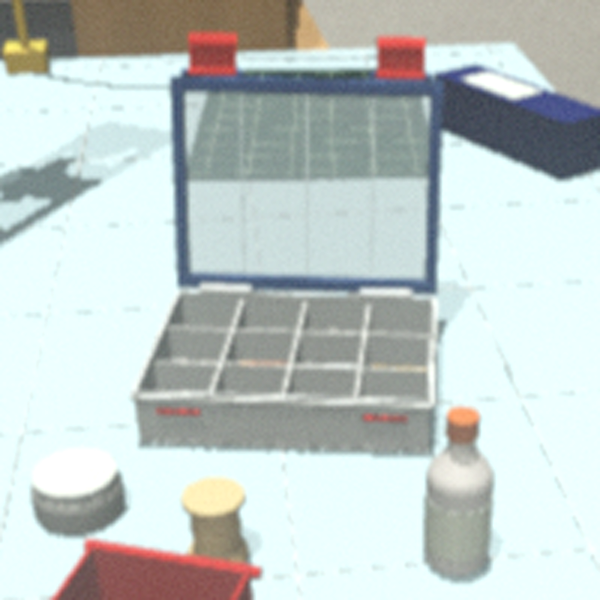

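View pics/scene0c.png

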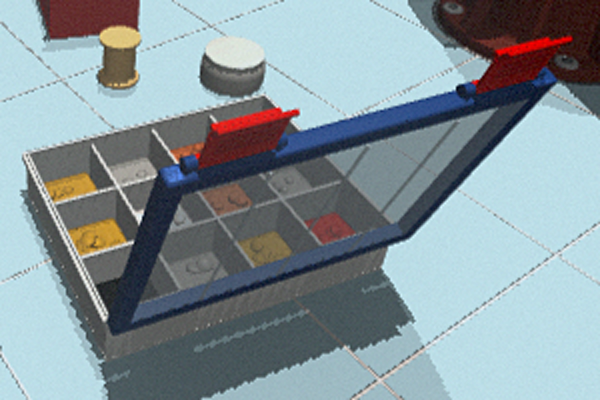

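```bash
python3 - <<'E'
from h import *
np.set_printoptions(precision=1,suppress=True)
P={}
for k,c,z in [("FNt",(138,397),47),("FFt",(436,402),47),("FNb",(140,446),0),("FFb",(434,452),0),("RN hinge",(178,292),47),("RF hinge",(438,293),47),]:
    uv=(c[0]/3+190,c[1]/3+60);P[k]=onz("side",uv,z);print(k,uv,P[k])
for k,c,z in [("FFt",(25,155),47),("RFb",(105,360),0),("RNb",(383,272),0),("RFtop",(110,325),47),("FNt",(265,97),47)]:
    uv=(c[0]/2+290,c[1]/2+170);print("scene",k,onz("scene",uv,z))
f=lambda c:(c[0]/3+190,c[1]/3+60); g=lambda c:(c[0]/2+290,c[1]/2+170)
# lid top corners, clips free ends (scene far corner..., side)
for k,a,b in [("lid far top corner",(165,178),(440,84)),("lid near top",(552,78),(174,78)),("clipfar free far corner",(213,122),(424,38)),("clipfar free near corner",(297,112),(378,38)),("clipnear free far",(497,48),(237,34)),("clipnear free near",(570,40),(190,34)),("FF",(25,155),(436,402))]:
    print(k,*tri(g(a),f(b)))
# bystanders
for k,c,z in [("tin top c",(76,472),34),("spool top",(214,497),50),("glue base",(458,555),0)]:
    print(k,onz("side",f(c),z))
for k,c,z in [("tin top c",(234,58),34),("spool top",(120,37),50)]:
    print(k,onz("scene",g(c),z))
for k,uv,z in [("glue base",(272,226),0),("binA",(306,133),70),("binB",(346,131),70),("binC",(360,160),70),("binD",(314,164),70)]:
    print(k,onz("scene",uv,z))
E
```

```text
FNt (236.0, 192.33333333333334) [399. -36.  47.]
FFt (335.33333333333337, 194.0) [617.8 -72.8  47. ]
FNb (236.66666666666666, 208.66666666666666) [395.1 -31.5   0. ]
FFb (334.66666666666663, 210.66666666666666) [618.2 -70.    0. ]
RN hinge (249.33333333333334, 157.33333333333331) [427.5 134.2  47. ]
RF hinge (336.0, 157.66666666666669) [651.6 102.2  47. ]
scene FFt [618.5 -66.5  47. ]
scene RFb [648.7  94.4   0. ]
scene RNb [431.1 142.2   0. ]
scene RFtop [651.1 101.5  47. ]
scene FNt [401.2 -22.1  47. ]
lid far top corner [658.3 150.  213.4] 3.5162973837968643
lid near top [439.7 196.6 213.4] 0.8878014510847045
clipfar free far corner [645.8 161.7 247.8] 2.91147959519764
clipfar free near corner [609.3 173.6 245.9] 2.5550437111955713
clipnear free far [494.8 190.  248.4] 2.813845087491197
clipnear free near [456.2 203.2 246.6] 1.8822550392971478
FF [617.9 -68.9  44.7] 1.30481612120847
tin top c [ 357.6 -108.7   34. ]
spool top [ 452.7 -172.2   50. ]
glue base [ 612.4 -192.7    0. ]
tin top c [367.6 -97.2  34. ]
spool top [ 455.2 -167.7   50. ]
glue base [ 613.4 -200.5    0. ]
binA [ 419.  -407.2   70. ]
binB [ 330. -365.   70.]
binC [ 390.9 -223.9   70. ]
binD [ 482.5 -260.6   70. ]
```

Call:
jog_arm:
  rows:
    - [[-1,0,0,0,0.18],[-1,0,0,0,0.18],[-1,0,0,0,0.18],[-1,0,0,0,0.18],[-1,0,0,0,0.18]]

```text
time_s: 0.78
eef_pos: [251.7, 571.7, 193.8]
tool_rot: [[-0.247, 0.969, -0.001], [0.969, 0.247, -0.001], [-0.001, -0.001, -1.0]]
ft_force: [0.8, 0.3, 0.5]
grip_width: -0.2
```

Call:
jog_arm:
  rows:
    - [[-1,0,0,0,0.18],[-1,0,0,0,0.18],[-1,0,0,0,0.06],[-1,0,0,0,0],[-1,0,0,0,0]]

```text
time_s: 1.4
eef_pos: [251.8, 571.9, 194.1]
tool_rot: [[0.162, 0.987, -0.0], [0.987, -0.162, -0.0], [-0.0, -0.0, -1.0]]
ft_force: [0.4, -0.5, 0.4]
grip_width: 0.3
```

```bash
cat >> h.py <<'E'
yaw=1.40; c0=np.array([523.,32.]); ex=np.array([np.cos(yaw),np.sin(yaw)]); ey=np.array([-ex[1],ex[0]])
def case(p): d=np.asarray(p)[:2]-c0; return np.array([d@ex,d@ey,p[2]])
def world(q): return np.r_[c0+q[0]*ex+q[1]*ey,q[2]]
def st():
    s=ctrl.sense();R=s["tool_rot"]
    print("t %.2f tcp"%s["time_s"],np.round(s["eef_pos"],1),"case",np.round(case(s["eef_pos"]),1),"F",np.round(s["ft_force"],1),"w",round(s["grip_width"],1),"xang %.3f tilt %.4f"%(np.arctan2(R[1,0],R[0,0]),R[2,2]));return s
def to(q):
    s=ctrl.sense();d=world(q)-s["eef_pos"];print("to",q,"tool cm",np.round(s["tool_rot"].T@d/10,2))
E
python3 - <<'E'
from h import *
st(); to([195,0,195])
print([np.round(case(p),1) for p in [(549,173,213),(627.5,167.6,247),(475.5,196.6,247),(360,-103,34),(454,-170,50),(613,-196,0)]])
E
```

```text
t 1.40 tcp [251.8 571.9 194.1] case [485.9 359.  194.1] F [ 0.4 -0.5  0.4] w 0.3 xang 1.408 tilt -1.0000
to [195, 0, 195] tool cm [-29.36  35.68  -0.08]
[array([143.4,  -1.7, 213. ]), array([151.4, -79.9, 247. ]), array([154.1,  74.8, 247. ]), array([-160.7,  137.7,   34. ]), array([-210.8,   33.7,   50. ]), array([-209.4, -127.4,    0. ])]
```

Call:
jog_arm:
  rows:
    - [[-1,-2.9,3.55,0,0],[-1,-2.9,3.55,0,0],[-1,-2.9,3.55,0,0],[-1,-2.9,3.55,0,0],[-1,-2.9,3.55,0,0]]

```text
time_s: 2.02
eef_pos: [404.1, 398.8, 194.5]
tool_rot: [[0.162, 0.987, 0.0], [0.987, -0.162, 0.0], [0.0, 0.0, -1.0]]
ft_force: [-0.2, 0.4, -0.1]
grip_width: -0.1
```

Call:
jog_arm:
  rows:
    - [[-1,-2.9,3.55,0,0],[-1,-2.9,3.55,0,0],[-1,-2.9,3.55,0,0],[-1,-2.9,3.55,0,0],[-1,-2.9,3.55,0,0]]

```text
time_s: 2.65
eef_pos: [555.6, 226.7, 194.5]
tool_rot: [[0.163, 0.987, 0.0], [0.987, -0.163, 0.0], [0.0, 0.0, -1.0]]
ft_force: [0.2, 0.3, 0.3]
grip_width: 0.5
```

```bash
python3 - <<'E'
from h import *
st(); to([170,0,195])
cv2.imwrite("pics/scene1.png",ctrl.capture("scene")[:,:,::-1]);cv2.imwrite("pics/w1.png",ctrl.capture("wrist")[:,:,::-1])
E
```

```text
t 2.65 tcp [555.6 226.7 194.5] case [197.5   1.  194.5] F [0.2 0.3 0.3] w 0.5 xang 1.407 tilt -1.0000
to [170, 0, 195] tool cm [-2.75  0.08 -0.05]
```

View pics/scene1.png

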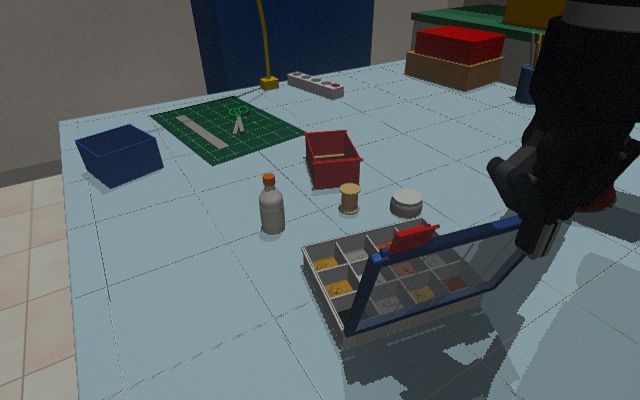

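View pics/w1.png

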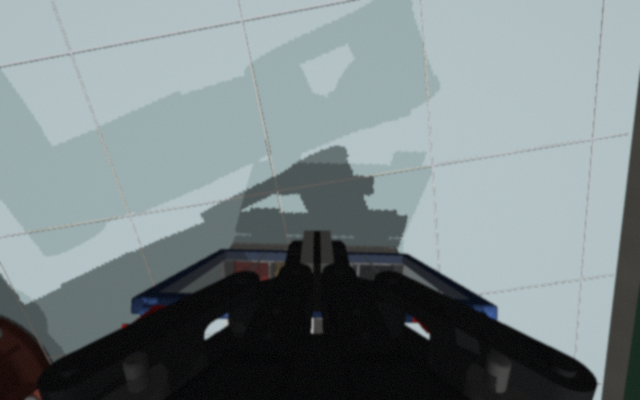

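The scene view shows the closed fingers behind the lid's centre (fingertip about px 535,250), and both clips are clear. Next I push towards the case's -x.

Call:
jog_arm:
  rows:
    - [[-1,-1.5,0,0,0],[-1,-1.5,0,0,0],[-1,-1.2,0,0,0],[-1,-1,0,0,0],[-1,-1,0,0,0]]

```text
time_s: 3.38
eef_pos: [544.4, 166.4, 194.6]
tool_rot: [[0.163, 0.987, 0.0], [0.987, -0.163, 0.0], [0.0, 0.0, -1.0]]
ft_force: [-0.4, 0.1, -0.6]
grip_width: -0.2
```

Call:
jog_arm:
  rows:
    - [[-1,-0.8,0,0,0],[-1,-0.8,0,0,0],[-1,-0.6,0,0,0],[-1,-0.2,0,0,0],[-1,0,0,0,0]]

```text
time_s: 4.0
eef_pos: [540.7, 143.1, 194.4]
tool_rot: [[0.163, 0.987, 0.0], [0.987, -0.163, 0.0], [0.0, -0.0, -1.0]]
ft_force: [-0.5, 0.4, -0.2]
grip_width: 0.1
```

```bash
python3 - <<'E'
from h import *
st()
cv2.imwrite("pics/scene2.png",ctrl.capture("scene")[:,:,::-1]);cv2.imwrite("pics/side2.png",ctrl.capture("side")[:,:,::-1])
crop("pics/scene2.png","pics/scene2c.png",250,100,640,380,2);crop("pics/side2.png","pics/side2c.png",190,0,390,220,3 )
E
```

```text
t 4.00 tcp [540.7 143.1 194.4] case [112.5   1.4 194.4] F [-0.5  0.4 -0.2] w 0.1 xang 1.407 tilt -1.0000
```

View pics/scene2c.png

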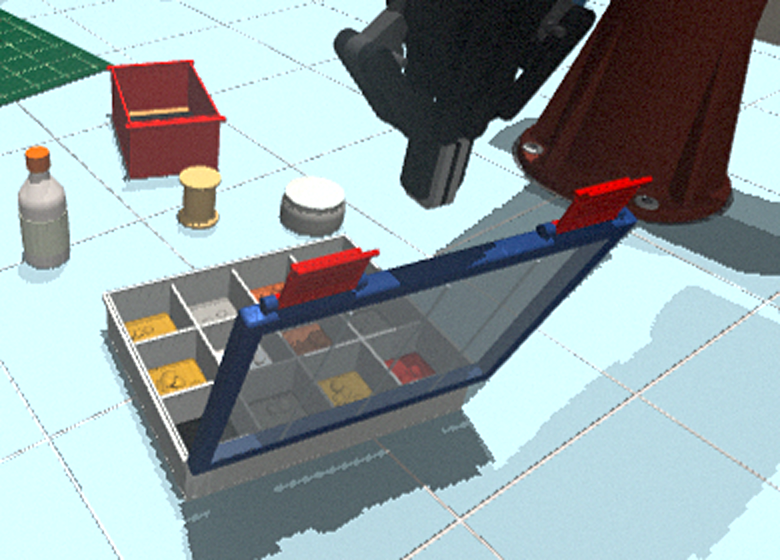

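View pics/side2c.png

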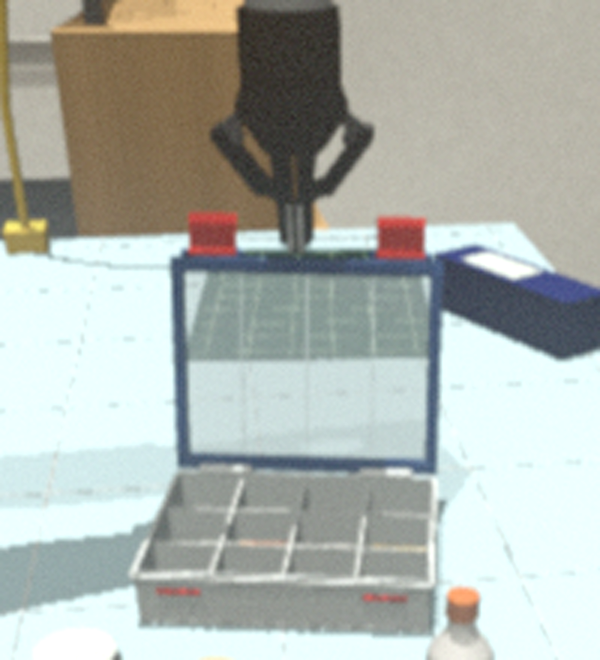

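```bash
python3 - <<'E'
from h import *
np.set_printoptions(precision=1,suppress=True)
p=np.array([540.7,143.1,194.4])
print(proj("scene",p),proj("side",p)); print(ctrl.sense()["grip_width"])
print("fingertip tri",tri((465,203),(190+296/3,250/3)))
g=lambda c:(c[0]/2+250,c[1]/2+100); f=lambda c:(c[0]/3+190,c[1]/3)
for k,a,b in [("lid far top corner",(250,308),(441,262)),("near",(628,222),(174,258)),("mid blue top far of center",(400,290),(378,258)),("clipFbase far",(283,305),(426,260))]:
    print(k,tri(g(a),f(b)))
E
```

```text
[456.3 227.6] [290.3  98.8]
0.0703529444786442
fingertip tri (array([539.7, 146.6, 229.6]), np.float64(4.108211601357128))
lid far top corner (array([657. , 148.6, 216.4]), np.float64(0.5069757858423654))
near (array([440.5, 196.5, 212.3]), np.float64(3.6443990621929805))
mid blue top far of center (array([602.9, 177.4, 218. ]), np.float64(15.141708687838797))
clipFbase far (array([644.8, 155.4, 217. ]), np.float64(2.3582583746611236))
```

The fingers passed above the lid edge without touching it. The images put the fingertip about 35 mm higher than the reported TCP, so I'll check that more carefully.

```bash
python3 - <<'E'
from h import *
p=np.array([540.7,143.1,194.4])
for n,b,k in [("scene",(410,120,530,270),5),("side",(250,30,340,120),6)]:
    im=cv2.imread(f"pics/{n}2.png");x0,y0,x1,y1=b
    im=cv2.resize(np.clip(im[y0:y1,x0:x1]*2.0,0,255).astype(np.uint8),None,fx=k,fy=k,interpolation=cv2.INTER_NEAREST)
    for z in (194.4,214.4,234.4):
        u=proj(n,[p[0],p[1],z]);cv2.circle(im,(int((u[0]-x0)*k),int((u[1]-y0)*k)),5,(0,255,0),2)
    im=im[:600];cv2.imwrite(f"pics/{n}2z.png",im)
E
```

```text
(no output)
```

View pics/scene2z.png

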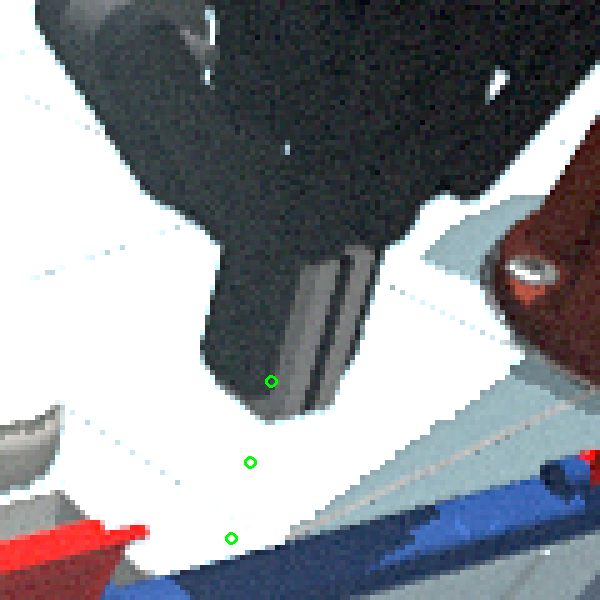

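View pics/side2z.png

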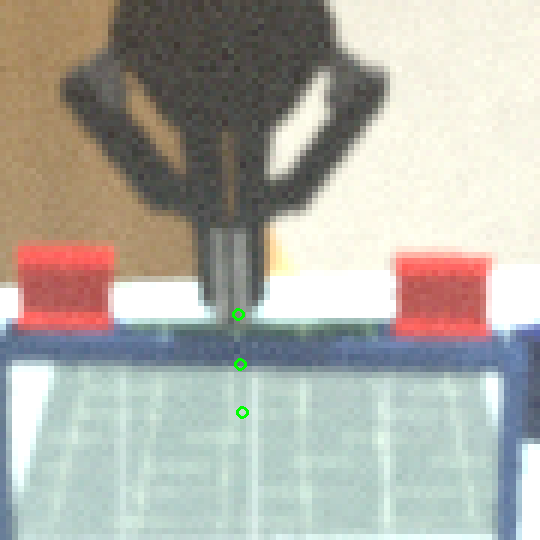

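Confirmed: in both views the finger end sits around z ≈ 231 while the reported TCP is 194. x and y agree. The real tip is therefore about 37 mm above the reported TCP. I'll back off, go that much lower, and push again while checking by vision and force.

Call:
jog_arm:
  rows:
    - [[-1,3,0,0,0],[-1,3,0,0,0],[-1,2.5,0,0,0],[-1,0,0,1.8,0],[-1,0,0,1.8,0]]

```text
time_s: 4.72
eef_pos: [554.0, 226.5, 156.7]
tool_rot: [[0.163, 0.987, -0.001], [0.987, -0.163, -0.001], [-0.001, -0.001, -1.0]]
ft_force: [0.4, -0.1, -0.3]
grip_width: -0.3
```

```bash
python3 - <<'E'
from h import *
s=st();p=s["eef_pos"]
for n,b,k in [("scene",(440,160,640,310),4)]:
    im=ctrl.capture(n)[:,:,::-1];x0,y0,x1,y1=b
    im=cv2.resize(np.clip(im[y0:y1,x0:x1]*2.0,0,255).astype(np.uint8),None,fx=k,fy=k,interpolation=cv2.INTER_NEAREST)
    for z in (0,20,40):
        u=proj(n,[p[0],p[1],z+p[2]]);cv2.circle(im,(int((u[0]-x0)*k),int((u[1]-y0)*k)),5,(0,255,0),2)
    cv2.imwrite(f"pics/{n}3z.png",im)
E
```

```text
t 4.72 tcp [554.  226.5 156.7] case [196.9   2.5 156.7] F [ 0.4 -0.1 -0.3] w -0.3 xang 1.407 tilt -1.0000
```

View pics/scene3z.png

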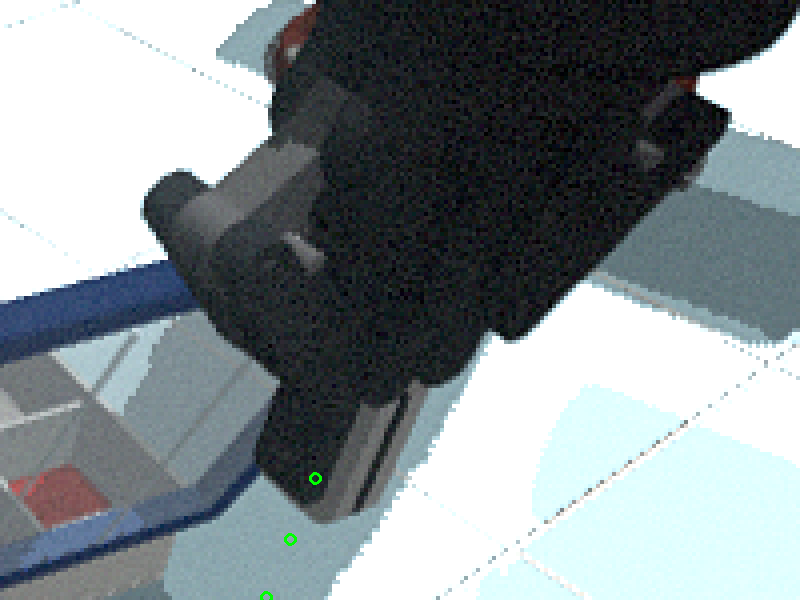

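Same constant offset here: the finger end is at about reported +37, so the tip is near z ≈ 194. Pushing again.

Call:
jog_arm:
  rows:
    - [[-1,-1.5,0,0,0],[-1,-1.5,0,0,0],[-1,-1.2,0,0,0],[-1,-1,0,0,0],[-1,-0.8,0,0,0]]

```text
time_s: 5.4
eef_pos: [545.4, 167.3, 159.4]
tool_rot: [[0.164, 0.986, 0.002], [0.986, -0.164, 0.001], [0.001, 0.002, -1.0]]
ft_force: [0.1, 2.2, 1.5]
grip_width: 0.0
```

```bash
python3 - <<'E'
from h import *
s=st()
im=ctrl.capture("scene")[:,:,::-1];cv2.imwrite("pics/scene4.png",im);crop("pics/scene4.png","pics/scene4c.png",270,120,640,370,2)
E
```

```text
t 5.40 tcp [545.4 167.3 159.4] case [137.1   0.9 159.4] F [0.1 2.2 1.5] w 0.0 xang 1.406 tilt -1.0000
```

View pics/scene4c.png

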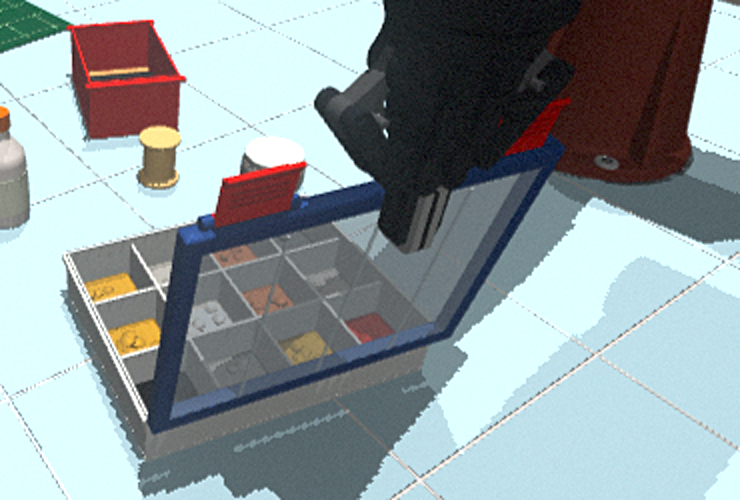

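Contact made: about 2.2 N, and the lid is turning towards upright (scene crop: fingers seen through the window at 410,225). I'll follow the arc.

Call:
jog_arm:
  rows:
    - [[-1,-1.1,0,-0.05,0],[-1,-1.1,0,-0.05,0],[-1,-1.1,0,-0.05,0],[-1,-1.1,0,-0.05,0],[-1,-1.0,0,0,0]]

```text
time_s: 6.08
eef_pos: [535.3, 113.7, 159.8]
tool_rot: [[0.164, 0.987, -0.001], [0.987, -0.164, -0.0], [-0.0, -0.001, -1.0]]
ft_force: [0.3, 2.4, -0.4]
grip_width: 0.3
```

Call:
jog_arm:
  rows:
    - [[-1,-1.1,0,0.05,0],[-1,-1.0,0,0.1,0],[-1,-1.0,0,0.1,0],[-1,-1.0,0,0.3,0],[-1,0,0,0,0]]

```text
time_s: 6.7
eef_pos: [529.1, 72.9, 154.6]
tool_rot: [[0.164, 0.986, -0.0], [0.986, -0.164, -0.001], [-0.001, -0.0, -1.0]]
ft_force: [-0.2, -0.4, 0.0]
grip_width: 0.2
```

```bash
python3 - <<'E'
from h import *
s=st()
im=ctrl.capture("scene")[:,:,::-1];cv2.imwrite("pics/scene5.png",im);crop("pics/scene5.png","pics/scene5c.png",270,120,640,370,2)
E
```

```text
t 6.70 tcp [529.1  72.9 154.6] case [ 41.3   0.9 154.6] F [-0.2 -0.4  0. ] w 0.2 xang 1.406 tilt -1.0000
```

View pics/scene5c.png

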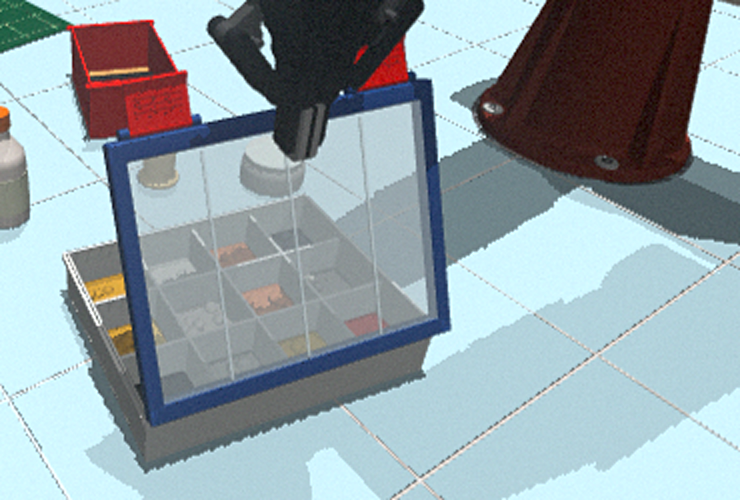

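Call:
jog_arm:
  rows:
    - [[-1,-1.0,0,0.2,0],[-1,-1.0,0,0.2,0],[-1,-0.95,0,0.5,0],[-1,-0.95,0,0.55,0],[-1,-0.95,0,0.55,0]]

```text
time_s: 7.38
eef_pos: [520.9, 26.1, 133.9]
tool_rot: [[0.164, 0.986, -0.001], [0.986, -0.164, 0.001], [0.001, -0.001, -1.0]]
ft_force: [0.8, 3.8, -2.5]
grip_width: 0.5
```

```bash
python3 - <<'E'
from h import *
s=st()
im=ctrl.capture("scene")[:,:,::-1];cv2.imwrite("pics/scene6.png",im);crop("pics/scene6.png","pics/scene6c.png",270,120,640,370,2)
E
```

```text
t 7.38 tcp [520.9  26.1 133.9] case [ -6.2   1.1 133.9] F [ 0.8  3.8 -2.5] w 0.5 xang 1.406 tilt -1.0000
```

View pics/scene6c.png

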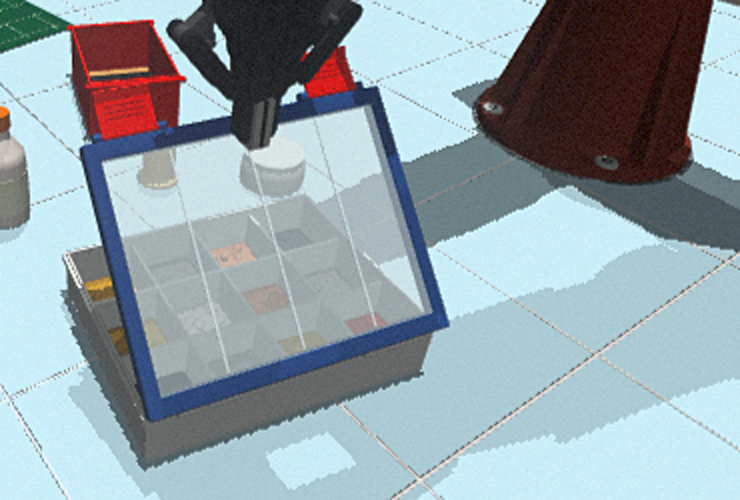

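The lid is past half-way at roughly 0.8 rad, with the fingertip on the frame's inner edge (crop 255,145). Continuing down.

Call:
jog_arm:
  rows:
    - [[-1,-0.8,0,0.75,0],[-1,-0.8,0,0.75,0],[-1,-0.8,0,0.8,0],[-1,-0.6,0,0.9,0],[-1,-0.6,0,0.9,0]]

```text
time_s: 8.05
eef_pos: [515.5, -10.0, 93.4]
tool_rot: [[0.163, 0.987, 0.0], [0.987, -0.163, -0.0], [-0.0, 0.0, -1.0]]
ft_force: [0.2, 0.3, 0.1]
grip_width: 0.1
```

Call:
jog_arm:
  rows:
    - [[-1,-0.5,0,0.9,0],[-1,-0.4,0,0.9,0],[-1,-0.4,0,0.9,0],[-1,-0.3,0,0.8,0],[-1,0,0,0,0]]

```text
time_s: 8.68
eef_pos: [512.1, -25.1, 57.9]
tool_rot: [[0.163, 0.987, -0.002], [0.987, -0.163, 0.0], [-0.0, -0.002, -1.0]]
ft_force: [0.9, -0.5, 0.3]
grip_width: -0.1
```

```bash
python3 - <<'E'
from h import *
s=st()
im=ctrl.capture("scene")[:,:,::-1];cv2.imwrite("pics/scene7.png",im);crop("pics/scene7.png","pics/scene7c.png",270,120,640,370,2)
E
```

```text
t 8.68 tcp [512.1 -25.1  57.9] case [-58.2   1.   57.9] F [ 0.9 -0.5  0.3] w -0.1 xang 1.407 tilt -1.0000
```

View pics/scene7c.png

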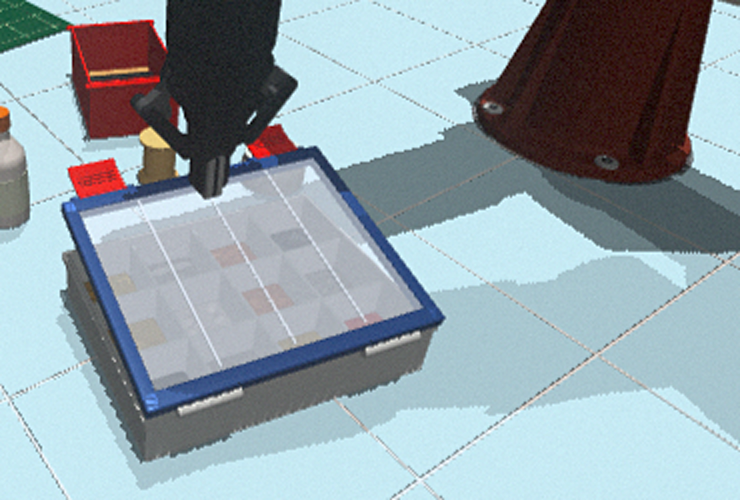

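Call:
jog_arm:
  rows:
    - [[-1,-0.2,0,0.8,0],[-1,-0.2,0,0.8,0],[-1,-0.1,0,0.8,0],[-1,0,0,0.6,0],[-1,0,0,0.3,0]]

```text
time_s: 9.35
eef_pos: [511.5, -30.0, 25.2]
tool_rot: [[0.163, 0.987, -0.001], [0.987, -0.163, 0.0], [-0.0, -0.001, -1.0]]
ft_force: [-1.2, -0.2, 0.6]
grip_width: 0.0
```

Call:
jog_arm:
  rows:
    - [[-1,0,0,0.2,0],[-1,0,0,0.2,0],[-1,0,0,0.1,0],[-1,0,0,0,0],[-1,0,0,0,0]]

```text
time_s: 9.98
eef_pos: [512.2, -30.0, 21.0]
tool_rot: [[0.163, 0.987, 0.0], [0.987, -0.163, 0.0], [0.0, 0.0, -1.0]]
ft_force: [-0.8, -0.8, 0.4]
grip_width: -0.2
```

```bash
python3 - <<'E'
from h import *
s=st()
im=ctrl.capture("scene")[:,:,::-1];cv2.imwrite("pics/scene8.png",im);crop("pics/scene8.png","pics/scene8c.png",270,120,640,370,2)
E
```

```text
t 9.97 tcp [512.2 -30.   21. ] case [-62.9   0.1  21. ] F [-0.8 -0.8  0.4] w -0.2 xang 1.407 tilt -1.0000
```

View pics/scene8c.png

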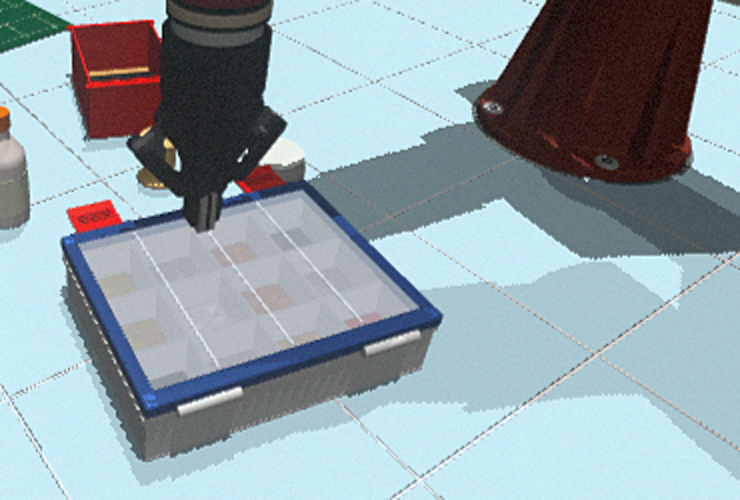

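The lid looks nearly shut. I'll press gently until a reaction force shows it is seated.

Call:
jog_arm:
  rows:
    - [[-1,0,0,0.1,0],[-1,0,0,0.1,0],[-1,0,0,0,0],[-1,0,0,0,0],[-1,0,0,0,0]]

```text
time_s: 10.65
eef_pos: [512.3, -30.1, 20.1]
tool_rot: [[0.163, 0.987, -0.0], [0.987, -0.163, -0.0], [-0.0, -0.0, -1.0]]
ft_force: [-2.6, 0.3, 7.7]
grip_width: -0.1
```

Call:
jog_arm:
  rows:
    - [[-1,0,0,0.1,0],[-1,0,0,0.1,0],[-1,0,0,0,0],[-1,0,0,0,0],[-1,0,0,0,0]]

```text
time_s: 11.28
eef_pos: [512.4, -30.1, 19.9]
tool_rot: [[0.163, 0.987, -0.001], [0.987, -0.163, -0.0], [-0.0, -0.001, -1.0]]
ft_force: [-7.8, 1.5, 19.0]
grip_width: -0.0
```

Seated: 19 N at reported z = 20, which confirms the offset as 38 mm (lid face at z = 58). I'll lift off and check the clips.

Call:
jog_arm:
  rows:
    - [[-1,0,0,-1.5,0],[-1,0,0,-2,0],[-1,0,0,-2,0],[-1,-2,-2.5,0,0],[-1,-2,-2.5,0,0]]

```text
time_s: 11.9
eef_pos: [456.3, -61.7, 72.6]
tool_rot: [[0.162, 0.987, 0.002], [0.987, -0.162, -0.001], [-0.0, 0.002, -1.0]]
ft_force: [0.9, -1.4, 1.2]
grip_width: -0.1
```

```bash
python3 - <<'E'
from h import *
s=st()
to([-122,78,75])
for n,b in [("scene",(270,170,510,370)),("side",(190,130,390,270))]:
    im=ctrl.capture(n)[:,:,::-1];cv2.imwrite(f"pics/{n}9.png",im);crop(f"pics/{n}9.png",f"pics/{n}9c.png",*b,3)
E
```

```text
t 11.90 tcp [456.3 -61.7  72.6] case [-103.7   49.8   72.6] F [ 0.9 -1.4  1.2] w -0.1 xang 1.408 tilt -1.0000
to [-122, 78, 75] tool cm [-1.81 -2.83 -0.24]
```

View pics/scene9c.png

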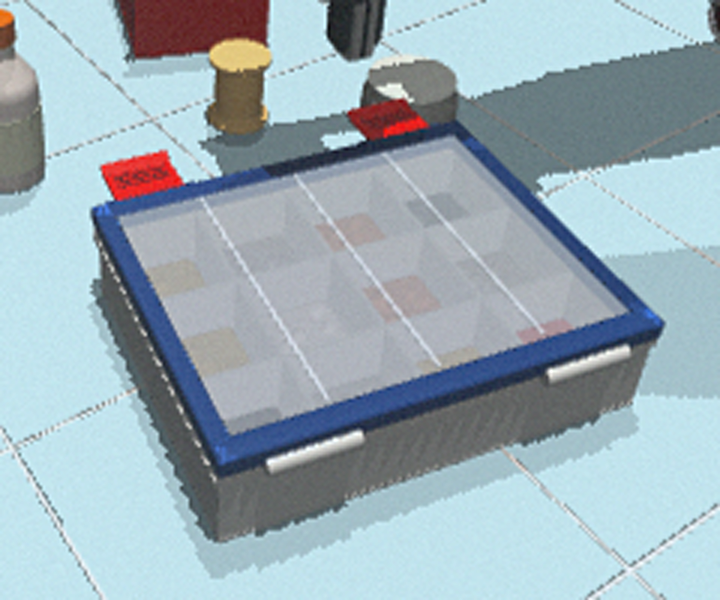

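View pics/side9c.png

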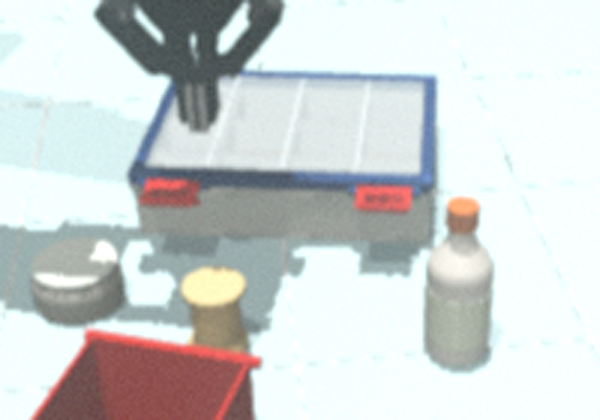

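Both views show the lid flat on the box and both red clips still sticking out (side crop: near 143–200, far 357–411). I'll measure the clips now.

```bash
python3 - <<'E'
from h import *
np.set_printoptions(precision=1,suppress=True)
f=lambda c:(c[0]/3+190,c[1]/3+130); g=lambda c:(c[0]/3+270,c[1]/3+170)
for k,a,b in [("near free nearend",None,(143,202)),("near free far",(350,117),(200,204)),("far free near",(168,154),(357,209)),("far free far",(103,164),(411,209)),("near free nearend",(405,100),(143,202))]:
    print(k, case(onz("side",f(b),50)), (case(tri(g(a),f(b))[0]),tri(g(a),f(b))[1]) if a else "")
for k,b in [("lidNF",(130,176)),("lidFF",(436,180))]: print(k,case(onz("side",f(b),58)))
for k,b in [("lidFF",(95,212)),("lidRF",(222,452)),("lidRN",(660,320))]: print(k,case(onz("scene",g(b),58)))
E
```

```text
near free nearend [-113.2  101.4   50. ] 
near free far [-114.3   59.7   50. ] (array([-116.3,   60.7,   52.2]), np.float64(3.3391174937616244))
far free near [-116.9  -54.1   50. ] (array([-122.3,  -53.8,   53.8]), np.float64(1.0765179656883226))
far free far [-115.5  -92.9   50. ] (array([-124.7,  -92.4,   56.1]), np.float64(0.9710970972819625))
near free nearend [-113.2  101.4   50. ] (array([-118. ,  100.7,   53.6]), np.float64(1.6339234340481563))
lidNF [-90.6 114.8  58. ]
lidFF [ -88.1 -110.9   58. ]
lidFF [ -84.8 -110.4   58. ]
lidRF [  81.3 -112.    58. ]
lidRN [ 89.7 110.   58. ]
```

Near clip first: move over it at case x ≈ -117, y ≈ 80, then descend.

Call:
jog_arm:
  rows:
    - [[-1,-0.7,-1.5,0,0],[-1,-0.7,-1.5,0,0],[-1,0,0,2,0],[-1,0,0,1.5,0],[-1,0,0,1,0]]

```text
time_s: 12.62
eef_pos: [423.7, -70.0, 25.9]
tool_rot: [[0.163, 0.987, -0.001], [0.987, -0.163, 0.0], [0.0, -0.001, -1.0]]
ft_force: [-0.1, 0.2, 0.1]
grip_width: 0.1
```

Call:
jog_arm:
  rows:
    - [[-1,0,0,0.8,0],[-1,0,0,0.8,0],[-1,0,0,0.8,0],[-1,0,0,0.6,0],[-1,0,0,0.4,0]]

```text
time_s: 13.25
eef_pos: [424.6, -70.3, -7.3]
tool_rot: [[0.163, 0.987, 0.0], [0.987, -0.163, -0.0], [-0.0, 0.0, -1.0]]
ft_force: [0.2, -0.1, 0.9]
grip_width: 0.1
```

```bash
python3 - <<'E'
from h import *
s=st()
for n,b in [("side",(190,130,390,270))]:
    im=ctrl.capture(n)[:,:,::-1];cv2.imwrite(f"pics/{n}10.png",im);crop(f"pics/{n}10.png",f"pics/{n}10c.png",*b,3)
E
```

```text
t 13.25 tcp [424.6 -70.3  -7.3] case [-117.6   79.6   -7.3] F [ 0.2 -0.1  0.9] w 0.1 xang 1.407 tilt -1.0000
```

View pics/side10c.png

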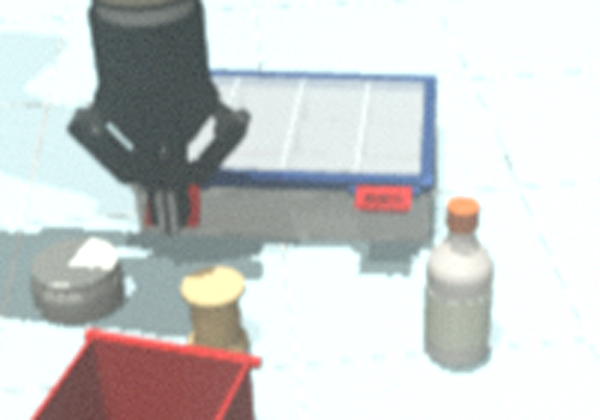

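Call:
jog_arm:
  rows:
    - [[-1,0,0,0.5,0],[-1,0,0,0.5,0],[-1,0.3,0,0,0],[-1,0.2,0,0,0],[-1,0,0,0,0]]

```text
time_s: 13.92
eef_pos: [424.9, -65.0, -17.1]
tool_rot: [[0.163, 0.987, -0.0], [0.987, -0.163, 0.0], [0.0, -0.0, -1.0]]
ft_force: [-1.1, -1.0, 0.1]
grip_width: 0.1
```

Call:
jog_arm:
  rows:
    - [[-1,0.15,0,0,0],[-1,0.1,0,0,0],[-1,0.1,0,0,0],[-1,0,0,0,0],[-1,0,0,0,0]]

```text
time_s: 14.55
eef_pos: [425.9, -61.8, -17.0]
tool_rot: [[0.163, 0.987, 0.0], [0.987, -0.163, 0.0], [0.0, 0.0, -1.0]]
ft_force: [0.5, -0.3, 0.5]
grip_width: -0.1
```

Call:
jog_arm:
  rows:
    - [[-1,0.1,0,0,0],[-1,0.1,0,0,0],[-1,0.1,0,0,0],[-1,0,0,0,0],[-1,0,0,0,0]]

```text
time_s: 15.18
eef_pos: [426.1, -60.0, -17.1]
tool_rot: [[0.162, 0.987, -0.0], [0.987, -0.162, -0.002], [-0.002, 0.0, -1.0]]
ft_force: [0.0, -4.7, -0.9]
grip_width: -0.3
```

Call:
jog_arm:
  rows:
    - [[-1,0.1,0,0,0],[-1,0.1,0,0,0],[-1,0,0,0,0],[-1,0,0,0,0],[-1,0,0,0,0]]

```text
time_s: 15.8
eef_pos: [425.8, -58.5, -17.1]
tool_rot: [[0.162, 0.987, -0.002], [0.987, -0.162, -0.003], [-0.003, -0.001, -1.0]]
ft_force: [-3.0, -6.9, 0.2]
grip_width: 0.3
```

```bash
python3 - <<'E'
from h import *
s=st()
for n,b in [("side",(190,130,390,270)),("scene",(270,170,510,370))]:
    im=ctrl.capture(n)[:,:,::-1];cv2.imwrite(f"pics/{n}11.png",im);crop(f"pics/{n}11.png",f"pics/{n}11c.png",*b,3)
E
```

```text
t 15.80 tcp [425.8 -58.5 -17.1] case [-105.7   80.4  -17.1] F [-3.  -6.9  0.2] w 0.3 xang 1.408 tilt -1.0000
```

View pics/side11c.png

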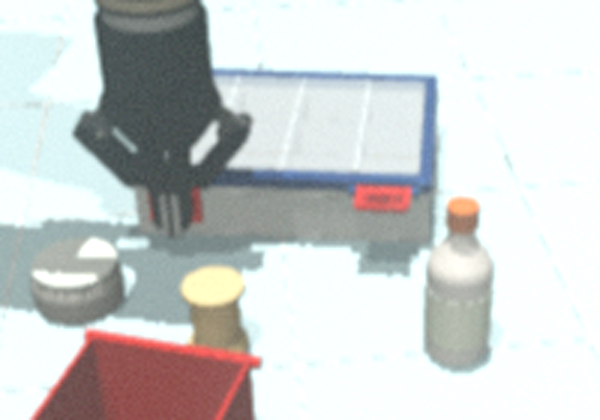

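View pics/scene11c.png

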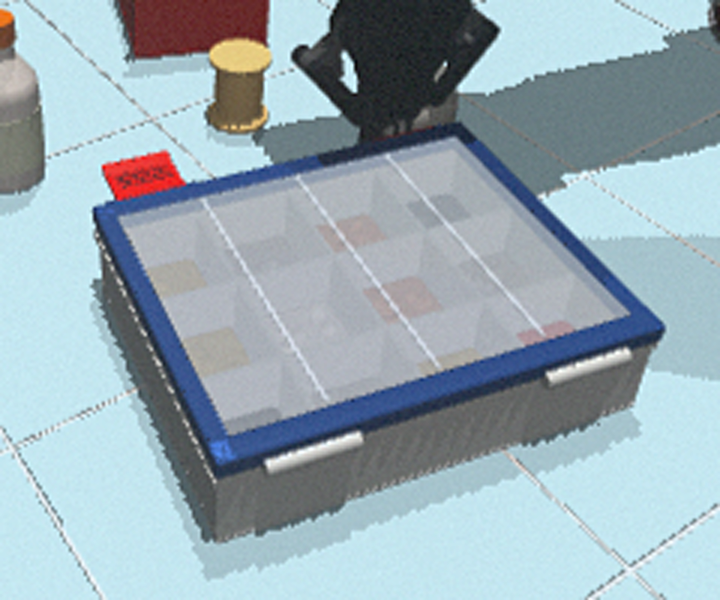

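The force rises stiffly from about 5 to 7 N, so the clip is probably on the wall. I'll press slightly more, then back off and look.

Call:
jog_arm:
  rows:
    - [[-1,0.15,0,0,0],[-1,0.1,0,0,0],[-1,0,0,0,0],[-1,0,0,0,0],[-1,0,0,0,0]]

```text
time_s: 16.52
eef_pos: [425.5, -56.2, -17.2]
tool_rot: [[0.161, 0.987, -0.003], [0.987, -0.161, -0.003], [-0.004, -0.003, -1.0]]
ft_force: [-3.5, -8.2, 1.2]
grip_width: 0.2
```

Call:
jog_arm:
  rows:
    - [[-1,-1,0,0,0],[-1,-1,0,0,0],[-1,0,0,-4,0],[-1,0,0,-4,0],[-1,0,3,-1,0]]

```text
time_s: 17.15
eef_pos: [454.4, -79.6, 75.7]
tool_rot: [[0.164, 0.986, 0.004], [0.986, -0.164, -0.001], [-0.0, 0.005, -1.0]]
ft_force: [0.8, -0.9, 0.5]
grip_width: -0.3
```

Call:
jog_arm:
  rows:
    - [[-1,0,4,0,0],[-1,0,4,0,0],[-1,0,2,0,0],[-1,0,0,0,0],[-1,0,0,0,0]]

```text
time_s: 17.77
eef_pos: [550.6, -95.2, 72.3]
tool_rot: [[0.163, 0.987, -0.002], [0.987, -0.163, 0.001], [0.0, -0.002, -1.0]]
ft_force: [-0.8, 0.1, -0.9]
grip_width: -0.0
```

```bash
python3 - <<'E'
from h import *
s=st();to([-117,-75,60])
im=ctrl.capture("side")[:,:,::-1];cv2.imwrite("pics/side12.png",im);crop(f"pics/side12.png",f"pics/side12c.png",220,150,350,240,6)
E
```

```text
t 17.77 tcp [550.6 -95.2  72.3] case [-120.6  -48.8   72.3] F [-0.8  0.1 -0.9] w -0.0 xang 1.407 tilt -1.0000
to [-117, -75, 60] tool cm [0.34 2.63 1.22]
```

View pics/side12c.png

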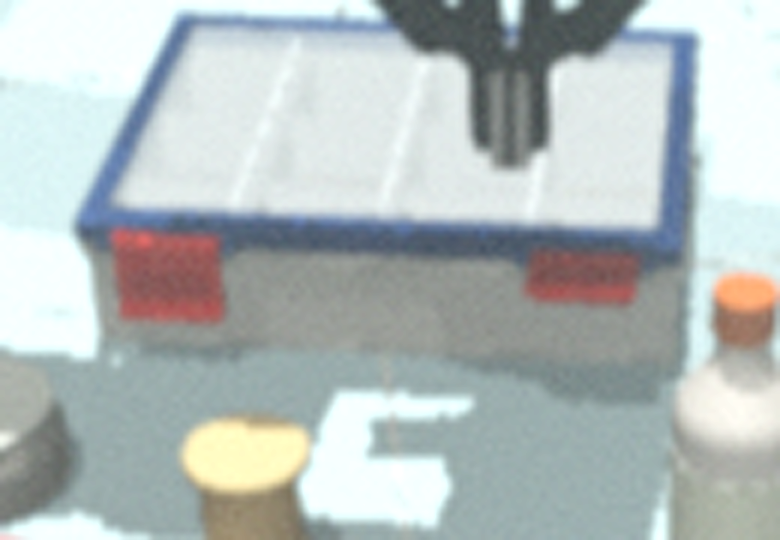

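The side view shows the near clip flat on the front (crop 115–225 × 235–320) and the far clip still out. Same sequence on the far clip.

Call:
jog_arm:
  rows:
    - [[-1,0.3,1.3,0,0],[-1,0,1.3,0,0],[-1,0,0,2,0],[-1,0,0,1.5,0],[-1,0,0,1,0]]

```text
time_s: 18.45
eef_pos: [576.1, -96.2, 25.3]
tool_rot: [[0.163, 0.987, -0.004], [0.987, -0.163, 0.001], [0.0, -0.004, -1.0]]
ft_force: [0.2, -0.3, 0.0]
grip_width: -0.2
```

Call:
jog_arm:
  rows:
    - [[-1,0,0,0.8,0],[-1,0,0,0.8,0],[-1,0,0,0.8,0],[-1,0,0,0.6,0],[-1,0,0,0.4,0]]

```text
time_s: 19.08
eef_pos: [578.4, -97.0, -6.2]
tool_rot: [[0.163, 0.987, 0.001], [0.987, -0.163, -0.0], [-0.0, 0.001, -1.0]]
ft_force: [-0.3, -1.0, 1.7]
grip_width: -0.1
```

```bash
python3 - <<'E'
from h import *
s=st()
im=ctrl.capture("side")[:,:,::-1];cv2.imwrite("pics/side13.png",im);crop(f"pics/side13.png",f"pics/side13c.png",220,130,350,230,6)
E
```

```text
t 19.07 tcp [578.4 -97.   -6.2] case [-117.7  -76.5   -6.2] F [-0.3 -1.   1.7] w -0.1 xang 1.407 tilt -1.0000
```

View pics/side13c.png

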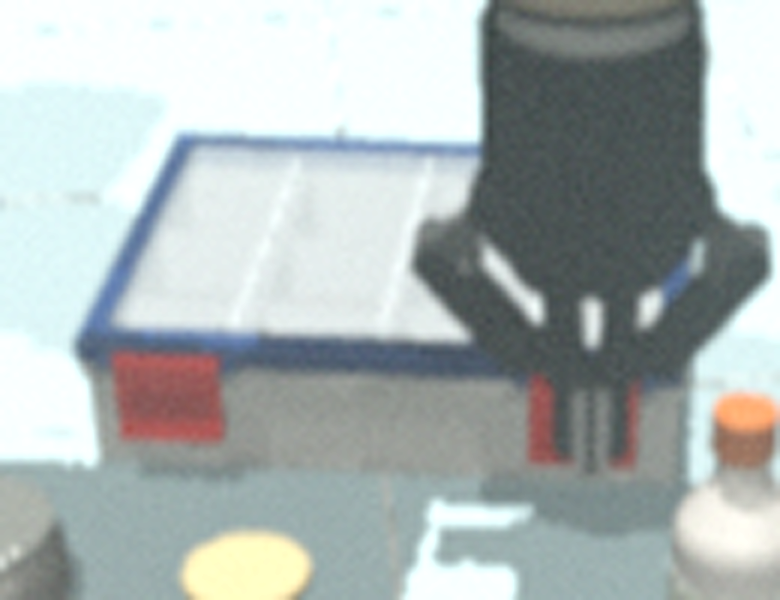

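Call:
jog_arm:
  rows:
    - [[-1,0,0,0.5,0],[-1,0,0,0.6,0],[-1,0.4,0,0,0],[-1,0.3,0,0,0],[-1,0.2,0,0,0]]

```text
time_s: 19.75
eef_pos: [579.0, -89.1, -17.4]
tool_rot: [[0.162, 0.987, -0.001], [0.987, -0.162, -0.003], [-0.003, -0.001, -1.0]]
ft_force: [-1.5, -6.2, -0.9]
grip_width: -0.1
```

Call:
jog_arm:
  rows:
    - [[-1,0.1,0,0,0],[-1,0.1,0,0,0],[-1,0.1,0,0,0],[-1,0,0,0,0],[-1,0,0,0,0]]

```text
time_s: 20.38
eef_pos: [580.4, -86.8, -16.9]
tool_rot: [[0.162, 0.987, 0.001], [0.987, -0.162, -0.003], [-0.003, 0.001, -1.0]]
ft_force: [-0.7, -6.7, -0.8]
grip_width: 0.0
```

Call:
jog_arm:
  rows:
    - [[-1,-1,0,0,0],[-1,-1,0,0,0],[-1,0,0,-4,0],[-1,0,0,-4,0],[-1,0,0,-4,0]]

```text
time_s: 21.0
eef_pos: [576.4, -104.6, 103.9]
tool_rot: [[0.164, 0.987, -0.0], [0.987, -0.164, 0.001], [0.001, -0.001, -1.0]]
ft_force: [-0.7, -0.5, -0.2]
grip_width: 0.3
```

Call:
jog_arm:
  rows:
    - [[-1,4,0,-3,0],[-1,5,0,0,0],[-1,5,0,0,0],[-1,5,0,0,0],[-1,5,0,0,0]]

```text
time_s: 21.62
eef_pos: [615.9, 133.7, 133.0]
tool_rot: [[0.164, 0.987, -0.0], [0.987, -0.164, 0.001], [0.001, -0.0, -1.0]]
ft_force: [1.1, -0.2, -0.4]
grip_width: -0.1
```

```bash
python3 - <<'E'
from h import *
s=st()
im=ctrl.capture("side")[:,:,::-1];cv2.imwrite("pics/side14.png",im);crop(f"pics/side14.png",f"pics/side14c.png",220,140,350,240,6)
im=ctrl.capture("scene")[:,:,::-1];cv2.imwrite("pics/scene14.png",im)
E
```

```text
t 21.62 tcp [615.9 133.7 133. ] case [116.  -74.3 133. ] F [ 1.1 -0.2 -0.4] w -0.1 xang 1.407 tilt -1.0000
```

View pics/side14c.png

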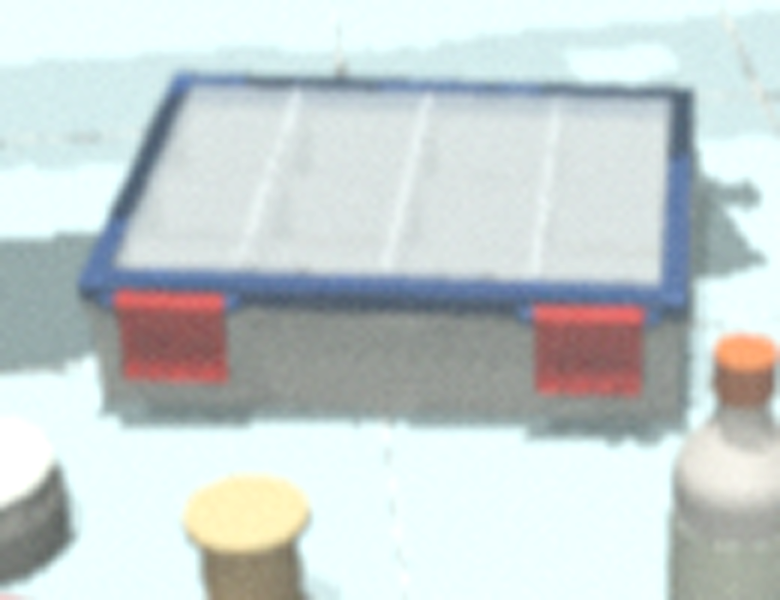

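View pics/scene14.png

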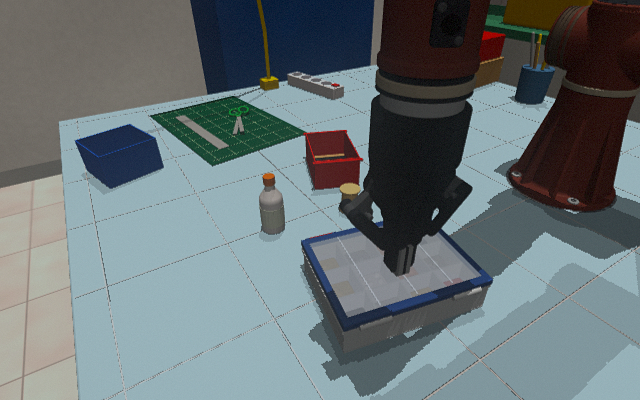

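```bash
python3 - <<'E'
from h import *
np.set_printoptions(precision=1,suppress=True)
f=lambda c:(c[0]/6+220,c[1]/6+140)
a=onz("side",f((106,414)),0);b=onz("side",f((688,430)),0);print("bottom front",a,b,"old",[395.1,-31.5],[618.2,-70])
a=onz("side",f((82,285)),58);b=onz("side",f((690,300)),58);print("lid front top",case(a),case(b))
print("old lid front", (-90.6,114.8),(-88.1,-110.9))
# red masks of clips in raw image
im=cv2.imread("pics/side14.png").astype(int);B,G,R=im[...,0],im[...,1],im[...,2]
m=((R>80)&(R>1.7*G)&(R>1.7*B)).astype(np.uint8);m[:180]=0;m[212:]=0;m[:,:225]=0;m[:,335:]=0
n,l,s,c=cv2.connectedComponentsWithStats(m);print(s[1:][s[1:,4]>20])
# sub-pixel vertical red profile
for x0,x1 in [(242,256),(311,326)]:
    print(np.c_[np.arange(185,212),(R-(G+B)/2)[185:212,x0:x1].mean(1)].tolist() if 0 else [(y,round(v)) for y,v in zip(range(185,210),(R-(G+B)/2)[185:210,x0:x1].mean(1))])
d=2.5 # case shift guess along +x
for y in (80,-75):
  for phi in (0,.14,.3):
    for r,o in ((30,3.5),(30,7)):
      q=[-94+d-r*np.sin(phi)-o*np.cos(phi),y,51-r*np.cos(phi)+o*np.sin(phi)];print(y,phi,o,"v of lip",proj("side",world(q)))
E
```

```text
bottom front [397.4 -33.1   0. ] [617.5 -74.    0. ] old [395.1, -31.5] [618.2, -70]
lid front top [-85.6 115.1  58. ] [ -88.1 -110.1   58. ]
old lid front (-90.6, 114.8) (-88.1, -110.9)
[[240 189  17   4  55]
 [310 191  17   4  47]
 [241 200  16   3  40]
 [310 203  13   2  26]]
[(185, -26), (186, -33), (187, -24), (188, 16), (189, 64), (190, 77), (191, 60), (192, 42), (193, 37), (194, 36), (195, 34), (196, 31), (197, 30), (198, 32), (199, 36), (200, 46), (201, 57), (202, 57), (203, 33), (204, 5), (205, -3), (206, -3), (207, -7), (208, -10), (209, -11)]
[(185, -6), (186, -11), (187, -22), (188, -30), (189, -28), (190, 5), (191, 58), (192, 79), (193, 65), (194, 44), (195, 35), (196, 35), (197, 33), (198, 31), (199, 29), (200, 29), (201, 33), (202, 43), (203, 52), (204, 55), (205, 37), (206, 8), (207, -2), (208, -3), (209, -6)]
80 0 3.5 v of lip [250.2 204. ]
80 0 7 v of lip [249.9 204.9]
80 0.14 3.5 v of lip [249.8 204.7]
80 0.14 7 v of lip [249.5 205.4]
80 0.3 3.5 v of lip [249.4 205.3]
80 0.3 7 v of lip [249.1 205.7]
-75 0 3.5 v of lip [318.9 205.4]
-75 0 7 v of lip [318.8 206.2]
-75 0.14 3.5 v of lip [318.8 206.1]
-75 0.14 7 v of lip [318.8 206.8]
-75 0.3 3.5 v of lip [318.8 206.7]
-75 0.3 7 v of lip [318.7 207.1]
```

From the side the lip rows fit "flat", but the angle resolution is coarse. I'll look down on the front edge with the wrist camera to check.

Call:
jog_arm:
  rows:
    - [[-1,-5.3,-1.5,1,0],[-1,-5.3,-1.5,1,0],[-1,-5.3,-1.5,1,0],[-1,-5.3,-1.5,1,0],[-1,-5.3,-1.5,1,0]]

```text
time_s: 22.35
eef_pos: [497.3, -119.2, 82.7]
tool_rot: [[0.164, 0.987, 0.0], [0.987, -0.164, -0.0], [-0.0, 0.0, -1.0]]
ft_force: [-0.1, -0.1, -0.8]
grip_width: 0.2
```

Call:
jog_arm:
  rows:
    - [[-1,0,0,0,0],[-1,0,0,0,0],[-1,0,0,0,0],[-1,0,0,0,0],[-1,0,0,0,0]]

```text
time_s: 22.98
eef_pos: [499.1, -116.2, 83.1]
tool_rot: [[0.162, 0.987, 0.0], [0.987, -0.162, -0.0], [0.0, 0.0, -1.0]]
ft_force: [-0.8, -0.3, -0.2]
grip_width: -0.0
```

```bash
python3 - <<'E'
from h import *
import pickle
s=st();m=ctrl.camera_model("wrist")
im=ctrl.capture("wrist")[:,:,::-1];cv2.imwrite("pics/w15.png",im);pickle.dump(m,open("w15.pkl","wb"))
print(-m["R"].T@m["t"])
E
```

```text
t 22.98 tcp [ 499.1 -116.2   83.1] case [-150.1   -1.7   83.1] F [-0.8 -0.3 -0.2] w -0.0 xang 1.408 tilt -1.0000
[509.79831746 -48.98297406 262.79248957]
```

View pics/w15.png

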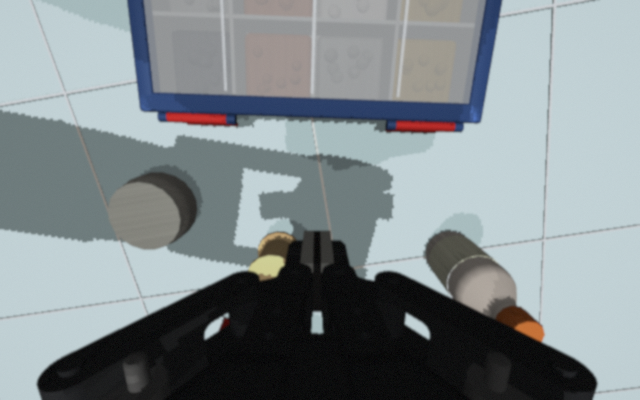

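```bash
python3 - <<'E'
from h import *
import pickle
np.set_printoptions(precision=1,suppress=True)
m=pickle.load(open("w15.pkl","rb"))
im=cv2.imread("pics/w15.png").astype(int);B,G,R=im[...,0],im[...,1],im[...,2]
red=(R>90)&(R>2*G)&(R>2*B);blue=(B>60)&(B>1.6*R)
for nm,x0,x1 in [("near",170,225),("far",400,450)]:
    for u in np.linspace(x0,x1,4).astype(int):
        r=np.where(red[95:145,u])[0]+95;b=np.where(blue[85:135,u])[0]+85
        e=onz("wrist",(u,b.max()+.5),58,m) if len(b) else None
        print(nm,u,"red",r.min(),r.max(),"blue",b.min() if len(b) else 0,b.max() if len(b) else 0,"lip@21",case(onz("wrist",(u,r.max()+.5),21,m)),"lid edge@54",case(e)if e is not None else "")
for u in (270,300,350,370):
    b=np.where(blue[85:135,u])[0]+85;print(u,b.min(),b.max(),case(onz("wrist",(u,b.max()+.5),58,m)),case(onz("wrist",(u,b.max()+.5),47,m)))
for phi in (0,.14,.3):
  for y in (78,-78):
    print(phi,y,proj("wrist",world([-94+4-30*np.sin(phi)-7*np.cos(phi),y,51-30*np.cos(phi)+7*np.sin(phi)]),m))
big=cv2.resize(cv2.imread("pics/w15.png")[85:145,130:490],None,fx=2.2,fy=6,interpolation=cv2.INTER_CUBIC);cv2.imwrite("pics/w15c.png",big)
E
```

```text
near 170 red 113 120 blue 94 110 lip@21 [-89.7 114.7  21. ] lid edge@54 [-82.1  96.2  58. ]
near 188 red 113 122 blue 95 111 lip@21 [-91.1 100.7  21. ] lid edge@54 [-82.6  84.4  58. ]
near 206 red 114 123 blue 95 112 lip@21 [-91.7  86.5  21. ] lid edge@54 [-83.2  72.5  58. ]
near 225 red 116 124 blue 96 112 lip@21 [-92.4  71.6  21. ] lid edge@54 [-83.1  59.9  58. ]
far 400 red 121 130 blue 102 119 lip@21 [-95.8 -67.1  21. ] lid edge@54 [-86.6 -56.3  58. ]
far 416 red 121 131 blue 103 119 lip@21 [-96.5 -79.8  21. ] lid edge@54 [-86.5 -67.   58. ]
far 433 red 122 131 blue 104 120 lip@21 [-96.4 -93.4  21. ] lid edge@54 [-87.  -78.4  58. ]
far 450 red 123 130 blue 104 120 lip@21 [ -95.5 -106.8   21. ] lid edge@54 [-86.9 -89.7  58. ]
270 98 114 [-84.1  30.2  58. ] [-84.2  31.9  47. ]
300 99 116 [-85.2  10.3  58. ] [-85.4  10.9  47. ]
350 100 118 [-86.2 -23.   58. ] [-86.4 -24.2  47. ]
370 101 118 [-86.1 -36.3  58. ] [-86.3 -38.2  47. ]
0 78 [217.4 130.4]
0 -78 [413.6 132.1]
0.14 78 [217.3 135.8]
0.14 -78 [413.6 137.5]
0.3 78 [216.9 141.7]
0.3 -78 [413.9 143.4]
```

View pics/w15c.png

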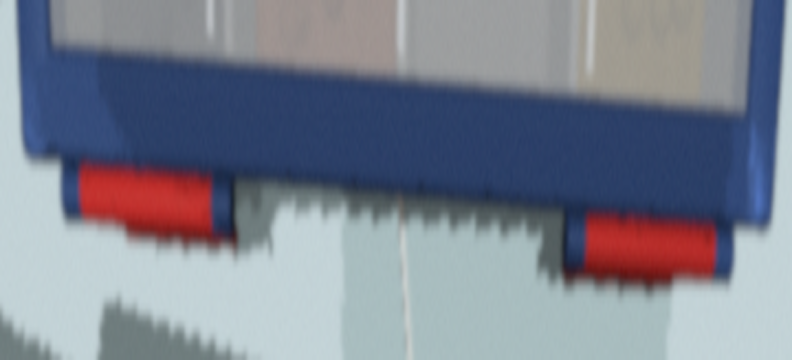

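The wrist view shows both lips only about 9 mm beyond the lid edge. About 10 mm is expected when flat and 14 mm at the limit. The near lip is at px ~206,123 and the far at ~416,131. The case has moved only a few mm and the gripper is clear of everything, so I'm handing in.

```bash
python3 - <<'E'
from h import *
st(); print(ctrl.finish_job())
E
```

```text
t 23.02 tcp [ 499.  -116.4   83. ] case [-150.3   -1.6   83. ] F [ 0.2 -0.2 -0.2] w 0.2 xang 1.408 tilt -1.0000
the job is handed in; nothing more can be done
None
```

The lid is shut and both red clips are flat against the front. I handed the job in at 23 s of the 53 s allowed; it reported no verdict. I pushed the lid over from behind with closed fingers, along its arc and down until it seated at 19 N. Then I pushed the near clip and the far clip down and in, with up to about 9 N.

**Last checks:**
- **Lid:** it looked flat in the scene and side views. The hard stop came at the expected height of 58 mm.
- **Clips:** the wrist camera put the lips 8–10 mm beyond the lid edge. About 10 mm is expected when flat, and 14 mm at the limit.
- **Case:** it slid about 3–7 mm, against 40 mm allowed, while I pressed the clips.
- **Bystanders:** spool, glue, tin and bin looked unmoved, though I didn't re-measure them at the end.
- **Robot:** it read about zero force and touched nothing at hand-in.

**One disagreement:** the visible fingertips sit about 37–38 mm above the reported TCP. Because of this my first lid push passed over the edge without touching it. I measured the offset in both views, corrected for it, and confirmed it from the contact height on the lid.

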